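# Pull the upright case file from the desk sorter and pass it on

## Task

One of the three hard document cases in the desk sorter stands on end, taller than its two neighbours. Draw that tall case straight up out of its slot and lower it into the empty open-topped upright pocket, still standing on the same short edge; let go only once it is down at the bottom (do not drop it in). Leave the two low cases where they stand in the sorter.

Things in the scene. Friction and masses are not known exactly. Their poses are not given: they have to be found in the camera images.
- tall_case_center (a point): centre of the tall case: rigid buff flat case, 10 mm thick (x), 110 wide (y), 170 high (z, up), about 0.22 kg; top edge 85 mm above this point, bottom 85 below. Stands on end in one of 3 parallel open-ended slots (14 mm wide, 45 apart, along its y) of a fixed sorter: base 145 x 185, 12 thick (case rests on it, bottom 12 mm above the desk), grey strips up to 62 mm above the desk.
- low_case_a_center (a point): centre of one low case: the same kind of case on its long edge, 10 mm thick (x), 170 wide (y), 110 high (z). Half-way up, 55 mm below its top edge. It stands in another slot of the sorter, its top 122 mm above the desk. Stays there.
- low_case_b_center (a point): centre of the other low case, same size as the first, in the remaining slot. Stays there.
- pocket: fixed grey upright pocket, open top, empty. Origin: centre of its underside on the desk; z up. Inside 40 mm wide (x) and 150 long (y), walls 4; inner floor 6 mm and rim 96 mm above the desk; thin foot plate 110 x 170. The released case may lean on a wall. Pen cup (135 mm high), mug and stapler stand farther out than sorter and pocket.
There are look-alikes about, which are no part of the job. What is shaped like the part that bears tall_case_center but blue or turquoise is not meant.

How it is judged:
On the way:
1. the tall case has been drawn up clear of its slot (its centre more than 160 mm above the desk) (height (world z) of tall_case_center above 0.16 m), for 0.1 s.
At the end, for the whole second after the job is handed in: The tall case stands at rest on its short edge on the pocket's floor (centre within 30 mm across, 40 mm along and 70 to 105 mm above the pocket's underside, leaning less than about 29 degrees), released; both low cases are within 25 mm of where they started in the sorter (x of tall_case_center in the frame of pocket between -0.03 and 0.03 m and y of tall_case_center in the frame of pocket between -0.04 and 0.04 m and z of tall_case_center in the frame of pocket between 0.07 and 0.105 m and angle between tall_case_center's own z axis and vertical below 0.5 rad and distance of each of low_case_a_center, low_case_b_center from where it was at the start of the episode below 0.025 m and linear speed of tall_case below 0.03 m/s); the robot touches nothing.
It fails at once if a low case is pulled or knocked more than 25 mm from its place (distance of any of low_case_a_center, low_case_b_center from where it was at the start of the episode above 0.025 m).
It fails at once if the tall case is dropped into the pocket (faster than 0.9 m/s inside it, a fall of about 40 mm) (horizontal distance between tall_case_center and pocket below 0.04 m and height (world z) of tall_case_center below 0.17 m and linear speed of tall_case above 0.9 m/s).
It also fails if it takes over 43 s, if anything falls off the work surface, if the arm or the gripper's body presses on something with over 40 N, if the wrist force passes 120 N, or if a joint passes its speed limit or range.

## Robot

A 7-joint arm with a two-finger parallel gripper is mounted at the origin on the work surface. World frame = base frame: x ahead of the robot, y to its left, z up, the work surface at z = 0. Lengths are in m, angles in rad, forces in N, time in s.
With the tool pointing down it reaches from about 0.4 to 0.85 m from the base axis. Payload 10.4 kg.
Tool frame: the origin (TCP) lies between the finger pads; the fingertips stand 11 mm ahead of it and the grasp point (between the pads) lies 8 mm behind it; x points along the fingers, y is the direction in which the jaws open and shut, and the axes are right-handed (so a half turn about x gives the same grasp; the last joint's range is limited). The gripper opens to 87 mm and grips with 3 to 60 N. Pads are 19 mm wide; open, the fingers measure 117 mm over their backs; the gripper's body (75 mm by 190 mm) begins 51 mm behind the grasp point.
Start: joints at [1.272, 0.332, -0.065, 1.46, 0.022, 1.35, -0.088], TCP at [0.17, -0.601, 0.213] pointing down, gripper open.
Joint ranges: [-2.6, 2.6], [-0.5, 2.12], [-1.47, 1.34], [0.16, 2.42], [-1.27, 4.41], [0.06, 2.06], [-2.6, 2.6]. Speed limits (rad/s): [2.22, 2.22, 2.79, 2.79, 3.14, 3.14, 3.14].

## Interface

Orientations are given as a unit quaternion [x, y, z, w].
In Python, from bench import r, cams, ticket gives the robot as it stands. The module is installed in compiled form; this text tells all that it offers.
- The arm moves only by the tool drive_tool, never from a script. Its argument "moves" is text: rows parted by semicolons, each of 5 numbers parted by spaces: the shift along the world's x, y, z in m, then the turn about the world's z in degrees, then the closure, from 0 (fully open) to 1 (shut). In form: x y z twist grip; .... A call has 1 to 20 rows; each row shifts and turns the commanded pose from where the row before left it; what a row does not reach is not made up. A row lasts 1/8 s, in which the tool goes at most 62.5 mm and 10.7 degrees, less where a joint would pass 70% of its speed; a pose out of reach is approached as far as the arm can. A call is refused whole if a number of a shift passes 0.0625 or a number of a turn 10.7, either way. A call with a gripper value outside its range is refused whole. The fingers move at their own pace and stop on an object; "newtons" is the grip in N (left out, the last holds). Time passes only in rows, so rows that do not move let the fingers close. It gives the time, the measured TCP pose, the force and the opening at its end, in the units of the state.
- r.read_state(): the state, without advancing time (a new reading comes with each control period).
- cams.camera(name): name is "scene" or "top"; returns a dict with "color" (480x640x3 uint8, red, green, blue), "fx", "fy", "cx", "cy" (pixels), "extrinsics" (4x4, takes a point from camera to world coordinates). Camera axes: x right, y down, z forward; pixel columns grow to the right and rows downward; lengths in m; the calibration is good to about 2 mm. A picture is of the moment at which its call begins. There is no depth.
- ticket.close_job(): hands the job in, once; it reports no verdict.
The state is a dict: "time": time; "joint_positions": joint angles; "joint_vel": joint speeds; "joint_torque": joint torques, N m; "ee_pos": TCP position; "eef_rot": TCP orientation; "ft_force": force on the tool from outside, world axes, zero at the start; "torque": the same for the moment, N m; "width": finger opening in m.
Only numpy, scipy, OpenCV 4.12 (cv2) and the standard library are available. Lean on these libraries where they do the work, as an engineer would, in place of code of your own. Each camera call takes 0.05 s, during which the arm holds its last target.

## Working session

There is one attempt and no reset: what is moved stays moved. The work goes in short steps, Python scripts to look and compute and a tool call to move; the robot and the scene stay as the last step left them, time stands still between calls to the robot, and variables do not carry over. Pictures are saved under pics/ and viewed, and the job is handed in when it is done.

Besides the shell and the picture viewer there is one more tool, called as name(argument=value, ...) on one line, values as JSON. drive_tool: Moves the arm, as the interface text tells. Its arguments: {"type":"object","properties":{"moves":{"type":"string"},"newtons":{"type":"number"}},"required":["moves"]}

```bash
mkdir -p pics
python3 - <<'E'
from bench import r,cams
import cv2,numpy as np,pickle
s=r.read_state();print(s['time'],s['ee_pos'],s['eef_rot'],s['width'],s['ft_force'])
for n in('scene','top'):
    c=cams.camera(n);cv2.imwrite(f'pics/{n}0.png',c['color'][:,:,::-1]);pickle.dump(c,open(f'{n}0.pkl','wb'))
    print(n,c['fx'],c['fy'],c['cx'],c['cy']);print(np.round(c['extrinsics'],4))
E
```

```text
0.0 [ 0.17008164 -0.60099503  0.21245332] [-0.70030423 -0.09770375  0.70047958 -0.09672807] 0.08704261376981766 [-0.94323136  0.26715548 -0.25842977]
scene 568.7584510316867 568.7584510316867 312.53466230183864 243.24351079369242
[[ 2.2350e-01  7.2370e-01 -6.5300e-01  1.1938e+00]
 [ 9.7470e-01 -1.6670e-01  1.4890e-01 -1.3290e-01]
 [-1.1000e-03 -6.6970e-01 -7.4260e-01  8.9850e-01]
 [ 0.0000e+00  0.0000e+00  0.0000e+00  1.0000e+00]]
top 436.3393992342319 436.3393992342319 321.50938014187096 242.23737253115115
[[-0.0122 -0.9817  0.1902  0.3187]
 [-0.9999  0.013   0.003   0.0194]
 [-0.0054 -0.1901 -0.9817  0.9298]
 [ 0.      0.      0.      1.    ]]
```

View pics/scene0.png

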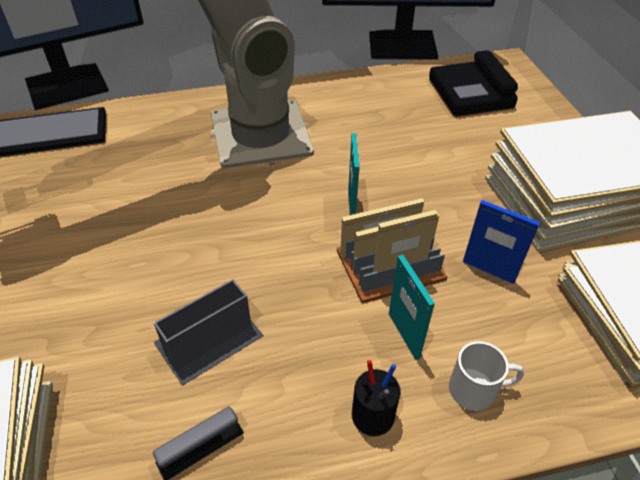

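View pics/top0.png

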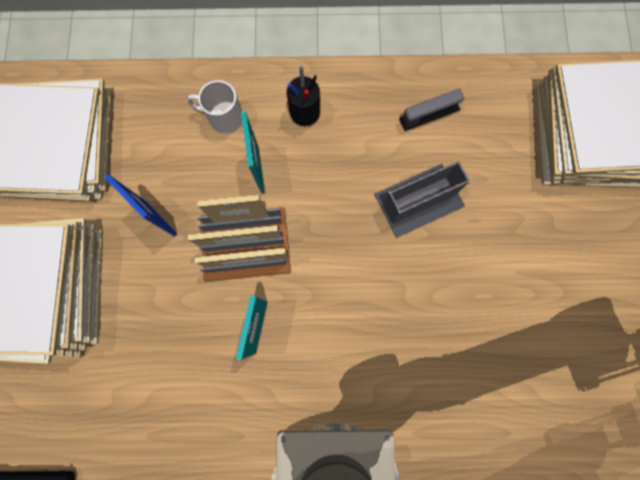

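Run:
```python
import cv2
a=cv2.imread('pics/scene0.png')[185:310,320:460];b=cv2.imread('pics/top0.png')[180:290,170:310]
f=lambda i,k:cv2.resize(i,None,fx=k,fy=k,interpolation=cv2.INTER_CUBIC)
cv2.imwrite('pics/ca.png',f(a,5));cv2.imwrite('pics/cb.png',f(b,5))
p=cv2.imread('pics/top0.png')[150:245,365:480];cv2.imwrite('pics/cp.png',f(p,6))
```

```text
(no output)
```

View pics/ca.png

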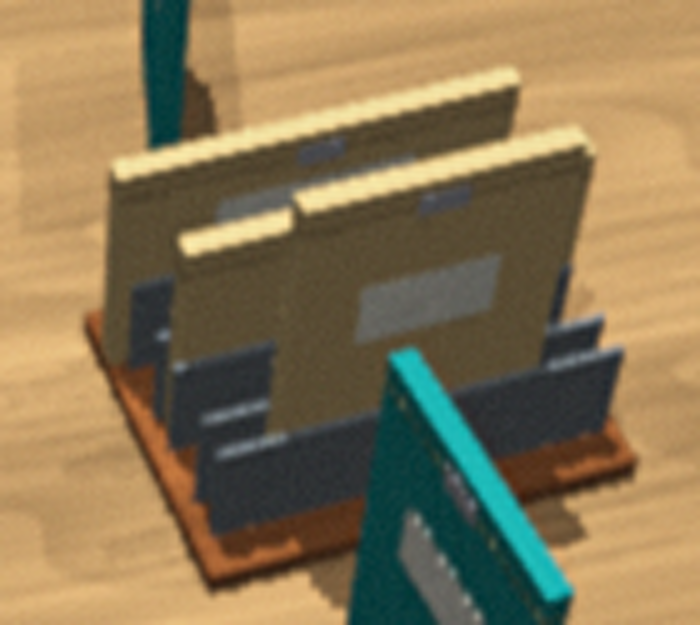

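View pics/cb.png

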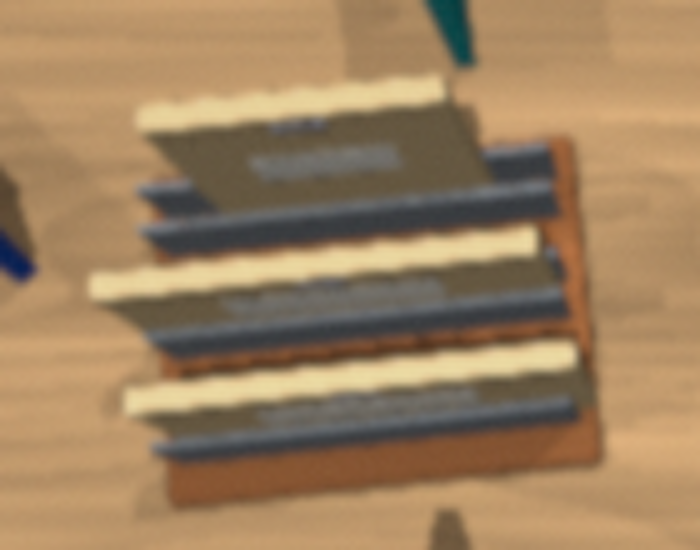

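View pics/cp.png

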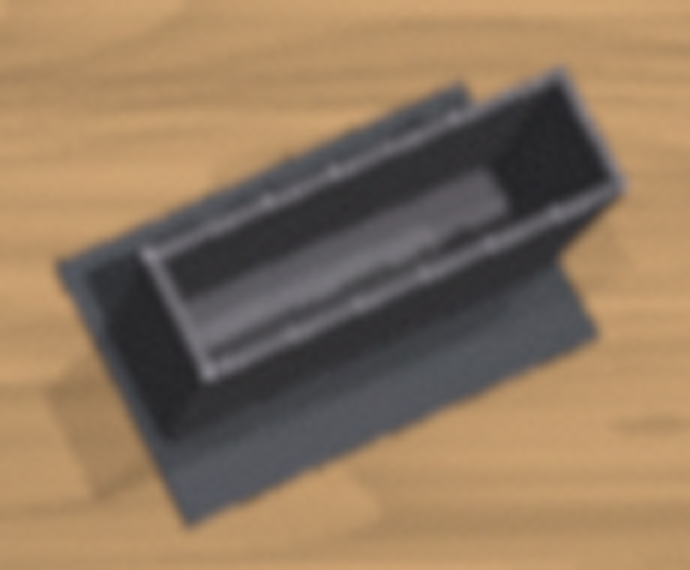

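The candidates in the sorter are three buff cases. In the top image they are at (233,201), (235,236) and (240,258). The wide pair are about 90 px long and low. The one at (233,201) is short (about 62 px) with a tall face, so it is the tall case. In the scene image its top edge runs from (380,226) to (438,212). The blue and turquoise cases stand outside the sorter and are look-alikes. Next I measure.

```bash
cat > h.py <<'E'
import numpy as np,cv2
def ray(c,p):
    E=np.array(c['extrinsics']);d=E[:3,:3]@np.array([(p[0]-c['cx'])/c['fx'],(p[1]-c['cy'])/c['fy'],1]);return E[:3,3],d/np.linalg.norm(d)
def onz(c,p,z):
    o,d=ray(c,p);return o+d*(z-o[2])/d[2]
def tri(c1,p1,c2,p2):
    o1,d1=ray(c1,p1);o2,d2=ray(c2,p2)
    t=np.linalg.lstsq(np.c_[d1,-d2],o2-o1,rcond=None)[0]
    a=o1+t[0]*d1;b=o2+t[1]*d2;return (a+b)/2,np.linalg.norm(a-b)
def proj(c,P):
    E=np.linalg.inv(c['extrinsics']);q=E[:3,:3]@P+E[:3,3];return c['fx']*q[0]/q[2]+c['cx'],c['fy']*q[1]/q[2]+c['cy']
E
python3 - <<'E'
import pickle,cv2,numpy as np
from h import *
T=pickle.load(open('top0.pkl','rb'));S=pickle.load(open('scene0.pkl','rb'))
np.set_printoptions(precision=4,suppress=True)
C={}
for n,c,roi in(('top',T,(180,280,180,300)),('scene',S,(190,260,330,450))):
    im=c['color'].astype(int);y0,y1,x0,x1=roi
    m=(im[...,0]>205)&(im[...,1]>185)&(im[...,2]<190)&(im[...,0]-im[...,2]<120)
    mm=np.zeros(m.shape,np.uint8);mm[y0:y1,x0:x1]=m[y0:y1,x0:x1]
    k,l,st,ce=cv2.connectedComponentsWithStats(mm)
    for i in range(1,k):
        if st[i,4]<20: continue
        ys,xs=np.nonzero(l==i);rect=cv2.minAreaRect(np.c_[xs,ys].astype(np.float32));b=cv2.boxPoints(rect)
        z=.182 if (n,ce[i][1]<212)==('top',True) else .122
        e=sorted([tuple((b[j]+b[(j+1)%4])/2)for j in range(4)],key=lambda q:q[0]);e=[e[0],e[-1]]
        if n=='scene': z=.182 if ce[i][0]>380 and ce[i][1]>208 else .122
        A,B=onz(c,e[0],z),onz(c,e[1],z);d=B-A
        print(n,st[i],ce[i],rect,'\n  z',z,'ends',A,B,'mid',(A+B)/2,'len',np.linalg.norm(d),'ang',np.degrees(np.arctan2(d[1],d[0]))%180,'cen',onz(c,ce[i],z))
f=lambda p:((p[0]+.5)/6-.5+365,(p[1]+.5)/6-.5+150)
q=[onz(T,f(p),.096) for p in((148,252),(563,74),(620,190),(208,374))]
for a in q:print('rim',a,proj(S,a))
print('pocket',np.mean(q,0),[np.linalg.norm(q[i]-q[(i+1)%4]) for i in range(4)],[np.degrees(np.arctan2(*(q[(i+1)%4]-q[i])[[1,0]]))%180 for i in range(4)])
f=[onz(T,((p[0]+.5)/6-.5+365,(p[1]+.5)/6-.5+150),0.002) for p in((65,262),(190,522),(595,332))]
print('foot',(f[0]+f[2])/2,np.linalg.norm(f[0]-f[1]),np.linalg.norm(f[1]-f[2]))
E
python3 -c "
import cv2
a=cv2.imread('pics/scene0.png')[270:390,145:275];cv2.imwrite('pics/cps.png',cv2.resize(a,None,fx=5,fy=5,interpolation=2))"
```

```text
top [198 196  60   9 243] [227.4198 200.    ] ((227.50001525878906, 200.00001525878906), (4.079652786254883, 59.50322341918945), 84.2894058227539) 
  z 0.182 ends [0.5377 0.2407 0.182 ] [0.5472 0.1354 0.182 ] mid [0.5424 0.1881 0.182 ] len 0.10568993403439988 ang 95.15338077742982 cen [0.5424 0.1883 0.182 ]
top [188 226  89  13 333] [231.6877 232.2673] ((231.96987915039062, 232.21371459960938), (3.7686524391174316, 88.66801452636719), 83.9909896850586) 
  z 0.122 ends [0.4889 0.2747 0.122 ] [0.5047 0.1078 0.122 ] mid [0.4968 0.1912 0.122 ] len 0.167655230488239 ang 95.39879854286656 cen [0.4967 0.1919 0.122 ]
top [195 249  90  14 363] [239.8733 254.9587] ((239.4619598388672, 255.142333984375), (4.443013668060303, 89.66424560546875), 83.92753601074219) 
  z 0.122 ends [0.4447 0.2595 0.122 ] [0.4605 0.0924 0.122 ] mid [0.4526 0.176  0.122 ] len 0.16783279076864158 ang 95.41641450918195 cen [0.4529 0.1753 0.122 ]
scene [343 198  81  23 310] [382.8419 208.8677] ((382.91748046875, 208.6578826904297), (4.122969627380371, 82.45938873291016), 76.4295654296875) 
  z 0.182 ends [0.5181 0.0762 
[... 1037 characters left out ...]
4(245.45742822733249), np.float64(294.98662958894295))
rim [ 0.6414 -0.2559  0.096 ] (np.float64(165.51207458332172), np.float64(339.1052237888483))
rim [ 0.6004 -0.272   0.096 ] (np.float64(154.60539256523865), np.float64(320.7193570680846))
rim [ 0.5391 -0.1321  0.096 ] (np.float64(232.14152831917045), np.float64(278.5023227578572))
pocket [ 0.5905 -0.1935  0.096 ] [np.float64(0.15411414438713936), np.float64(0.0440230611601976), np.float64(0.1527301323210772), np.float64(0.04568880753860176)] [np.float64(113.03870590114468), np.float64(21.322579171358115), np.float64(113.67099775803771), np.float64(23.132668590331487)]
foot [ 0.5926 -0.195   0.002 ] 0.10691749933867456 0.16643019170325113
```

View pics/cps.png

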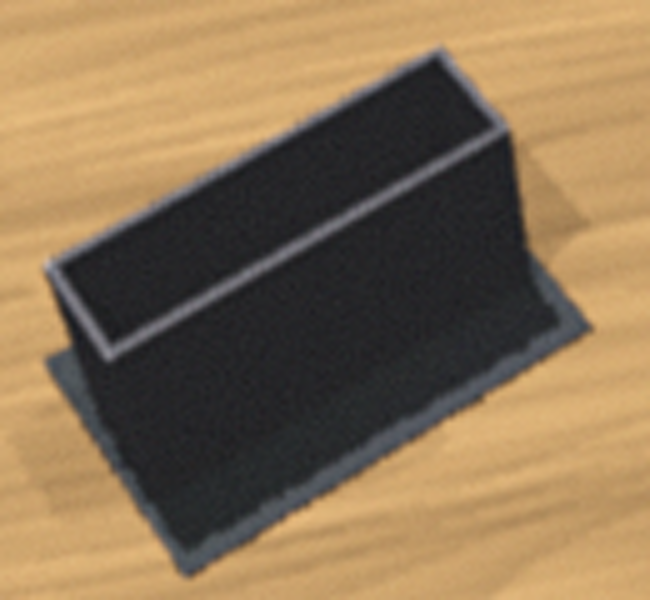

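Run:
```python
import pickle,cv2,numpy as np
from h import *
from bench import r
from scipy.spatial.transform import Rotation as R
T=pickle.load(open('top0.pkl','rb'));S=pickle.load(open('scene0.pkl','rb'))
np.set_printoptions(precision=4,suppress=True)
M=R.from_quat(r.read_state()['eef_rot']).as_matrix();print(M,np.degrees(np.arctan2(M[1,1],M[0,1])))
for n,a,b in(('far turq',(243,115),(400,258)),('far turq2',(262,190),(432,292)),('near',(266,297),(355,136)),('near2',(237,358),(354,160)),('cup',(303,85),(376,378)),('blue',(176,235),(536,218))):
    print(n,onz(T,a,.17),tri(T,a,S,b))
```

```text
[[-0.0004  0.2723 -0.9622]
 [ 0.0012 -0.9622 -0.2723]
 [-1.     -0.0013  0.0001]] -74.19857828246136
far turq [0.7117 0.1664 0.17  ] (array([0.6722, 0.1383, 0.2386]), np.float64(0.029489519937074334))
far turq2 [0.564  0.1286 0.17  ] (array([0.6149, 0.1842, 0.0535]), np.float64(0.07989904057069666))
near [0.3705 0.119  0.17  ] (array([0.3686, 0.1233, 0.2405]), np.float64(0.027308029480786766))
near2 [0.2687 0.1668 0.17  ] (array([0.2628, 0.1779, 0.0903]), np.float64(0.008652112681829008))
cup [0.7718 0.0532 0.17  ] (array([0.8005, 0.0552, 0.1218]), np.float64(0.00028579590811976085))
blue [0.4825 0.2809 0.17  ] (array([0.5282, 0.3787, 0.1061]), np.float64(0.15276175610930906))
```

```bash
python3 - <<'E'
import pickle,cv2,numpy as np
from h import *
T=pickle.load(open('top0.pkl','rb'));S=pickle.load(open('scene0.pkl','rb'))
np.set_printoptions(precision=3,suppress=True)
for n,c in(('top',T),('scene',S)):
    im=c['color'].astype(int);m=((im[...,1]-im[...,0]>90)&(im[...,2]>120)).astype(np.uint8)
    k,l,st,ce=cv2.connectedComponentsWithStats(m)
    for i in range(1,k):
        if st[i,4]<20: continue
        ys,xs=np.nonzero(l==i)
        a=(xs[ys==ys.min()].mean(),ys.min());b=(xs[ys==ys.max()].mean(),ys.max())
        print(n,st[i],a,b,onz(c,a,.17),onz(c,b,.17))
E
python3 -c "
import cv2
a=cv2.imread('pics/top0.png')[100:200,170:300];cv2.imwrite('pics/ct.png',cv2.resize(a,None,fx=5,fy=5,interpolation=2))"
```

```text
top [242 113  11  53 226] (np.float64(243.0), np.int64(113)) (np.float64(250.5), np.int64(165)) [0.716 0.167 0.17 ] [0.612 0.15  0.17 ]
top [237 297  19  62 305] (np.float64(252.5), np.int64(297)) (np.float64(238.5), np.int64(358)) [0.371 0.142 0.17 ] [0.269 0.164 0.17 ]
scene [352 133   7  34 142] (np.float64(354.0), np.int64(133)) (np.float64(356.5), np.int64(166)) [0.27  0.167 0.17 ] [0.373 0.143 0.17 ]
scene [398 255  36  50 308] (np.float64(401.0), np.int64(255)) (np.float64(430.0), np.int64(304)) [0.613 0.153 0.17 ] [0.72  0.164 0.17 ]
```

View pics/ct.png

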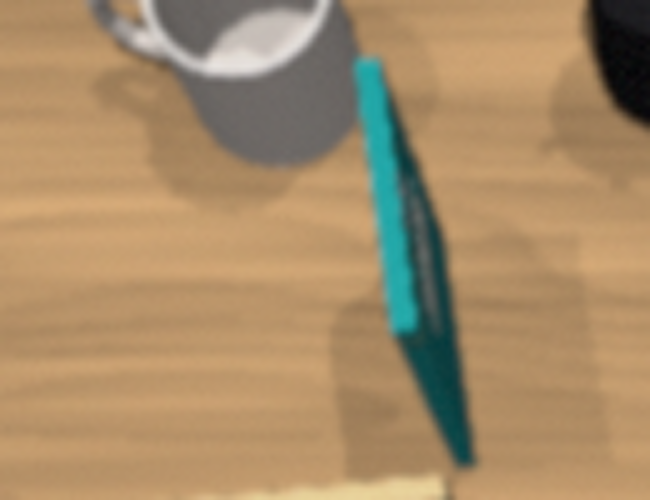

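drive_tool(moves="0.035 0.04 0.005 4.4 0.5;0.035 0.04 0.005 4.4 0.5;0.035 0.04 0.005 4.4 0.5;0.035 0.04 0.005 4.4 0.5;0.035 0.04 0.005 4.4 0.5;0.035 0.04 0.005 4.4 0.5;0.035 0.04 0.005 4.4 0.5;0.035 0.04 0.005 4.4 0.5;0.035 0.04 0.005 4.4 0.5;0.006 0.047 0.005 4.4 0.5;0.006 0.047 0 4.4 0.5;0.006 0.047 0 4.4 0.5;0.006 0.047 0 4.4 0.5;0.006 0.047 0 4.4 0.5;0.006 0.047 0 4.4 0.5;0.006 0.047 0 4.4 0.5;0.006 0.047 0 4.4 0.5;0.006 0.047 0 4.4 0.5;0 0 0 0 0.5;0 0 0 0 0.5", newtons=25)

```text
time: 2.6
ee_pos: [0.5392, 0.181, 0.2628]
eef_rot: [0.478, 0.521, -0.478, 0.521]
ft_force: [0.3, 0.0, -0.2]
width: 0.0436
```

```bash
cat > st.py <<'E'
from bench import r
import numpy as np
from scipy.spatial.transform import Rotation as R
s=r.read_state();M=R.from_quat(s['eef_rot']).as_matrix()
np.set_printoptions(precision=4,suppress=True)
print(s['time'],s['ee_pos'],'jaw',np.degrees(np.arctan2(M[1,1],M[0,1])),'w',s['width'],s['ft_force'],np.array(s['joint_positions']))
E
python3 st.py
```

```text
2.6 [0.5392 0.181  0.2628] jaw 4.968670042974732 w 0.043642394808441565 [ 0.305   0.0291 -0.1568] [ 0.2766  0.2828 -0.8264  1.5021  0.2084  1.4486 -0.4689]
```

drive_tool(moves="0.004 0.008 0 0.4 0.5;0 0 -0.02 0 0.5;0 0 -0.02 0 0.5;0 0 -0.02 0 0.5;0 0 -0.02 0 0.5;0 0 -0.014 0 0.5;0 0 -0.014 0 0.5;0 0 0 0 0.5;0 0 0 0 0.5")

```text
time: 3.72
ee_pos: [0.5435, 0.1899, 0.1558]
eef_rot: [0.476, 0.523, -0.476, 0.523]
ft_force: [-0.2, -0.0, 0.4]
width: 0.0433
```

```bash
python3 st.py
cat > look.py <<'E'
import sys,cv2
from bench import cams
import pickle
for n in('scene','top'):
    c=cams.camera(n);cv2.imwrite(f'pics/{n}{sys.argv[1]}.png',c['color'][:,:,::-1]);pickle.dump(c,open(f'{n}{sys.argv[1]}.pkl','wb'))
E
python3 look.py 1
python3 - <<'E'
import cv2,numpy as np
a=cv2.imread('pics/scene1.png')[140:320,310:490];b=cv2.imread('pics/top1.png')[140:300,160:320]
f=lambda i:cv2.resize(i,(400,400),interpolation=2)
cv2.imwrite('pics/c1.png',np.hstack([f(a),f(b)]))
E
```

```text
3.725 [0.5435 0.1899 0.1558] jaw 5.408195281327944 w 0.04329603421402152 [-0.1918 -0.045   0.4079] [ 0.2435  0.3705 -0.8078  1.6385  0.2793  1.2519 -0.5243]
```

View pics/c1.png

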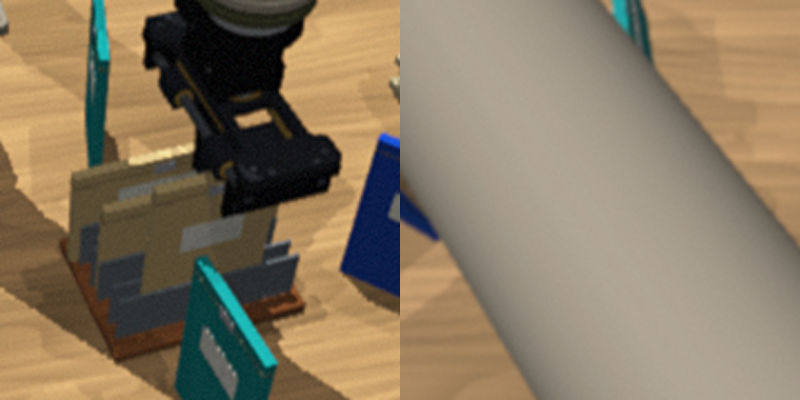

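The scene picture shows the gripper over the tall case's top edge (crop around (215,185)). Nothing is displaced and the fingers are clear of the low cases. In the top view the arm hides the sorter. I close now.

drive_tool(moves="0 0 0 0 0.8;0 0 0 0 0.9;0 0 0 0 1;0 0 0 0 1;0 0 0 0 1;0 0 0 0 1;0 0 0.01 0 1;0 0 0.01 0 1;0 0 0 0 1", newtons=40)

```text
time: 4.95
ee_pos: [0.5438, 0.1899, 0.1765]
eef_rot: [0.476, 0.523, -0.475, 0.523]
ft_force: [-0.1, 0.6, -1.5]
width: 0.0097
```

```bash
python3 st.py
```

```text
4.95 [0.5438 0.1899 0.1765] jaw 5.398013856935874 w 0.009686593677267288 [-0.0572  0.5789 -1.4528] [ 0.249   0.3527 -0.8138  1.6132  0.2651  1.2885 -0.5138]
```

drive_tool(moves="0 0 0.02 0 1;0 0 0.02 0 1;0 0 0.02 0 1;0 0 0.02 0 1;0 0 0.02 0 1;0 0 0.02 0 1;0 0 0.02 0 1;0 0 0.02 0 1;0 0 0 0 1")

```text
time: 6.08
ee_pos: [0.5437, 0.1903, 0.3377]
eef_rot: [0.477, 0.522, -0.475, 0.524]
ft_force: [0.8, -0.2, -2.1]
width: 0.0093
```

```bash
python3 st.py; python3 look.py 2
```

```text
6.075 [0.5437 0.1903 0.3377] jaw 5.419154705264554 w 0.009328727059383188 [ 0.7781 -0.2169 -2.0964] [ 0.2462  0.2811 -0.8342  1.349   0.2078  1.5968 -0.4672]
```

View pics/scene2.png

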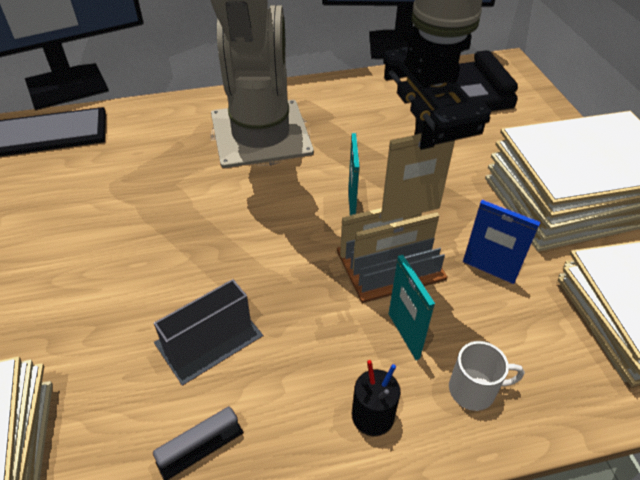

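The scene picture shows the tall case hanging from the gripper at about (415,175). Both low cases are still in the sorter at about (385,235). I move over to the pocket.

drive_tool(moves="0.004 -0.032 0 1.5 1;0.004 -0.032 0 1.5 1;0.004 -0.032 0 1.5 1;0.004 -0.032 0 1.5 1;0.004 -0.032 0 1.5 1;0.004 -0.032 0 1.5 1;0.004 -0.032 0 1.5 1;0.004 -0.032 0 1.5 1;0.004 -0.032 0 1.5 1;0.004 -0.032 0 1.5 1;0.004 -0.032 0 1.5 1;0.004 -0.032 0 1.5 1;0 0 -0.02 0 1;0 0 -0.02 0 1;0 0 -0.02 0 1;0 0 0 0 1;0 0 0 0 1")

```text
time: 8.3
ee_pos: [0.5913, -0.1944, 0.2758]
eef_rot: [0.388, 0.591, -0.388, 0.591]
ft_force: [0.6, -1.0, -0.6]
width: 0.0099
```

```bash
python3 st.py; python3 look.py 3
python3 - <<'E'
import cv2,numpy as np
a=cv2.imread('pics/scene3.png')[200:400,100:300];b=cv2.imread('pics/top3.png')[100:260,340:500]
f=lambda i:cv2.resize(i,(400,400),interpolation=2)
cv2.imwrite('pics/c3.png',np.hstack([f(a),f(b)]))
E
```

```text
8.3 [ 0.5913 -0.1944  0.2758] jaw 23.403325893726674 w 0.009906858528406478 [ 0.6415 -1.0335 -0.5775] [ 0.7434  0.3765 -0.6733  1.3403  0.2318  1.503   0.4978]
```

View pics/c3.png

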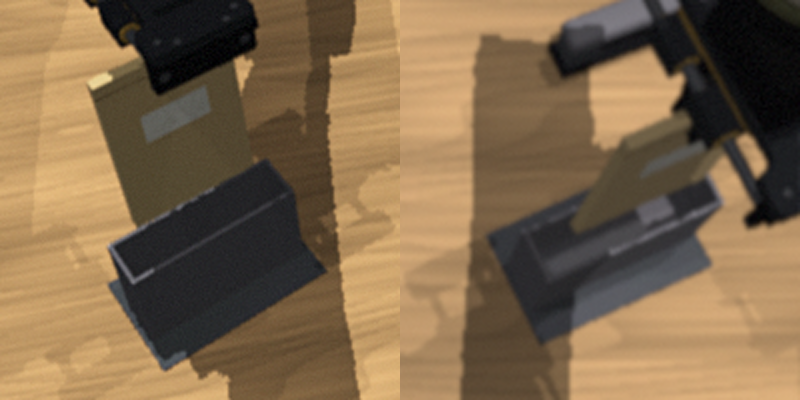

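Run:
```python
import pickle
from h import *
T=pickle.load(open('top3.pkl','rb'));S=pickle.load(open('scene3.pkl','rb'))
d=np.array([np.cos(np.radians(113.3)),np.sin(np.radians(113.3)),0]);n=np.array([d[1],-d[0],0])
for nm,z in(('bot',.132),('top',.302)):
  for s in(-1,1):
   for t in(-1,1):
    P=np.array([.5911,-.1945,z])+s*.055*d+t*.005*n
    p,q=proj(T,P),proj(S,P);print(nm,s,t,'topcrop',(p[0]-340)*2.5,(p[1]-100)*2.5,'scenecrop',400+0*q[0] and (q[0]-100)*2,(q[1]-200)*2)
```

```text
bot -1 -1 topcrop 301.6661122156532 178.41451650003577 scenecrop 131.40023121624364 218.6362492407451
bot -1 1 topcrop 295.65057169425387 167.1339884677127 scenecrop 136.92367960571812 226.73542454097606
bot 1 -1 topcrop 172.86865356024833 234.60881361876133 scenecrop 247.67312329493058 156.55985733180614
bot 1 1 topcrop 167.06784950284273 223.1011784730776 scenecrop 253.59634724190937 163.95200809163282
top -1 -1 topcrop 386.7573467562633 81.74200430420143 scenecrop 85.27746200212886 79.0530634544325
top -1 1 topcrop 379.0260952473429 67.9142756334236 scenecrop 91.3587044122877 87.48548967957606
top 1 -1 topcrop 226.54457910165803 150.92602605793667 scenecrop 221.13650629017997 14.896896254576461
top 1 1 topcrop 219.14455674741745 136.74918145304076 scenecrop 227.77367301628487 22.486438653607593
```

The predicted corners match the picture: bottom corner (173,234) against (175,232) seen, and top (91,87) against (90,88) seen. The case hangs upright and centred over the pocket. I lower it.

drive_tool(moves="0 0 -0.015 0 1;0 0 -0.015 0 1;0 0 -0.015 0 1;0 0 -0.015 0 1;0 0 -0.015 0 1;0 0 -0.015 0 1;0 0 -0.015 0 1;0 0 -0.01 0 1;0 0 -0.003 0 1;0 0 0 0 1;0 0 0 0 1")

```text
time: 9.78
ee_pos: [0.5915, -0.1944, 0.1579]
eef_rot: [0.388, 0.591, -0.388, 0.591]
ft_force: [-0.0, -0.6, -0.7]
width: 0.0098
```

```bash
python3 st.py
```

```text
9.775 [ 0.5915 -0.1944  0.1579] jaw 23.402893586229442 w 0.009818588461526383 [-0.0116 -0.61   -0.7374] [ 0.7457  0.4387 -0.6576  1.5137  0.2744  1.2819  0.4642]
```

drive_tool(moves="0 0 -0.002 0 1;0 0 -0.002 0 1;0 0 -0.002 0 1;0 0 0 0 1;0 0 0 0 1")

```text
time: 10.4
ee_pos: [0.5912, -0.1944, 0.1513]
eef_rot: [0.388, 0.591, -0.388, 0.591]
ft_force: [0.4, -0.1, -1.5]
width: 0.0095
```

drive_tool(moves="0 0 -0.001 0 1;0 0 -0.001 0 1;0 0 0 0 1;0 0 0 0 1")

```text
time: 10.9
ee_pos: [0.5913, -0.1944, 0.1493]
eef_rot: [0.388, 0.591, -0.388, 0.591]
ft_force: [0.6, 0.4, -1.3]
width: 0.0097
```

drive_tool(moves="0 0 -0.001 0 1;0 0 -0.001 0 1;0 0 0 0 1;0 0 0 0 1")

```text
time: 11.4
ee_pos: [0.5922, -0.194, 0.1493]
eef_rot: [0.388, 0.59, -0.388, 0.592]
ft_force: [-2.5, 1.5, 10.7]
width: 0.0096
```

```bash
python3 st.py; python3 look.py 4
python3 - <<'E'
import cv2,numpy as np
a=cv2.imread('pics/scene4.png')[200:400,100:300];b=cv2.imread('pics/top4.png')[100:260,340:500]
f=lambda i:cv2.resize(i,(400,400),interpolation=2)
cv2.imwrite('pics/c4.png',np.hstack([f(a),f(b)]))
E
```

```text
11.4 [ 0.5922 -0.194   0.1493] jaw 23.426319128114695 w 0.009613447312365523 [-2.4683  1.4998 10.7498] [ 0.7442  0.4453 -0.6561  1.5241  0.2794  1.2648  0.4603]
```

View pics/c4.png

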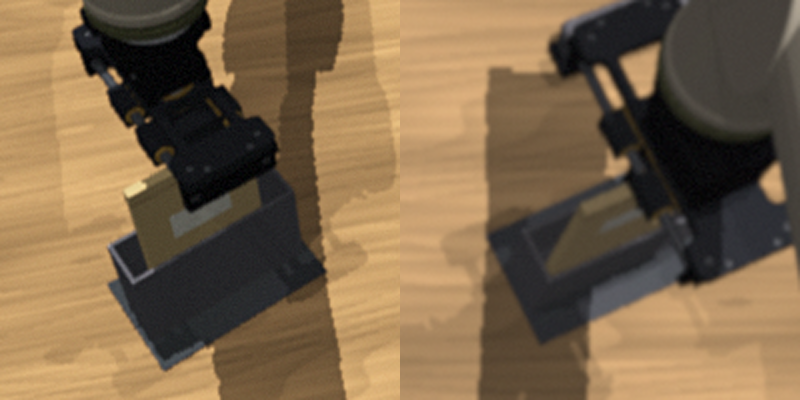

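The case is in the pocket. Contact came at TCP z 0.149 m, as expected (floor 6 mm), with about 11 N upward. I release it and retreat straight up.

drive_tool(moves="0 0 0.001 0 1;0 0 0 0 0.8;0 0 0 0 0.6;0 0 0 0 0.3;0 0 0 0 0;0 0 0 0 0;0 0 0 0 0;0 0 0 0 0")

```text
time: 12.5
ee_pos: [0.5912, -0.1944, 0.1483]
eef_rot: [0.388, 0.591, -0.388, 0.591]
ft_force: [0.4, -0.2, -0.7]
width: 0.0695
```

drive_tool(moves="0 0 0.01 0 0;0 0 0.02 0 0;0 0 0.03 0 0;0 0 0.03 0 0;0 0 0.03 0 0;0 0 0.03 0 0;-0.03 -0.05 0.01 0 0;-0.03 -0.05 0 0 0;-0.03 -0.05 0 0 0;-0.03 -0.05 0 0 0;-0.03 -0.05 0 0 0;0 0 0 0 0;0 0 0 0 0;0 0 0 0 0")

```text
time: 14.25
ee_pos: [0.4424, -0.443, 0.3092]
eef_rot: [0.388, 0.591, -0.387, 0.592]
ft_force: [0.0, -0.3, 0.6]
width: 0.087
```

```bash
python3 st.py; python3 look.py 5
python3 - <<'E'
import cv2,numpy as np
a=cv2.imread('pics/scene5.png')[180:400,100:320];b=cv2.imread('pics/top5.png')[100:260,340:500]
f=lambda i:cv2.resize(i,(400,400),interpolation=2)
cv2.imwrite('pics/c5.png',np.hstack([f(a),f(b)]))
E
```

```text
14.25 [ 0.4424 -0.443   0.3092] jaw 23.544799625561367 w 0.08698613654249597 [ 0.0245 -0.3068  0.6337] [ 1.1191  0.3555 -0.554   1.2735  0.1838  1.5614  1.0029]
```

View pics/c5.png

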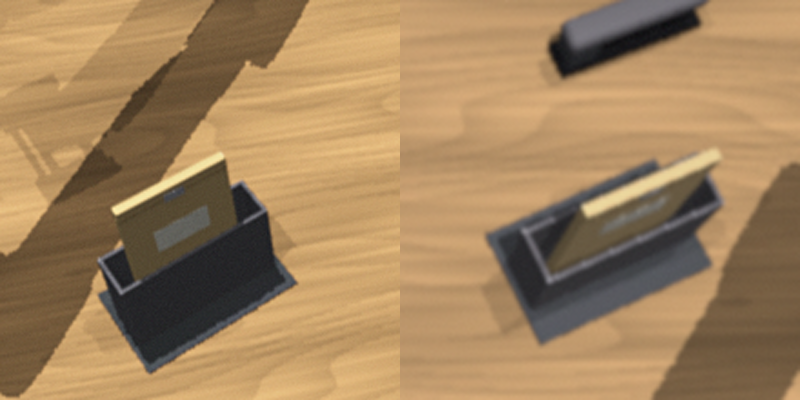

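View pics/top5.png

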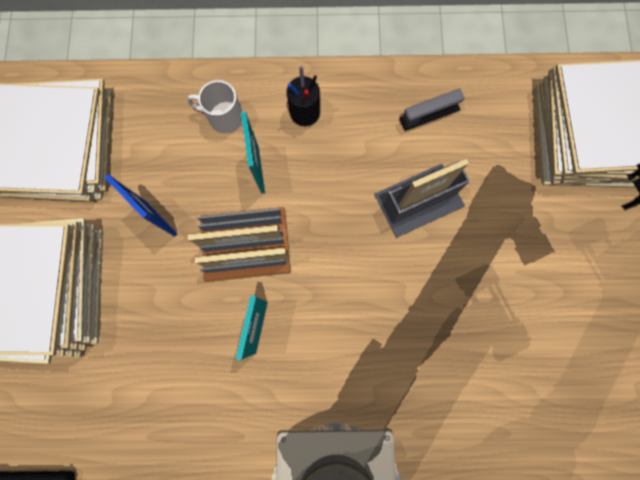

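The case stands in the pocket. In the top image its top edge runs from about (414,184) to (467,163). The low cases at (235,236) and (240,258) are where they were. I make one check with numbers, then hand in.

Run:
```python
import pickle
from h import *
np.set_printoptions(precision=4,suppress=True)
T=pickle.load(open('top5.pkl','rb'));S=pickle.load(open('scene5.pkl','rb'))
a=tri(T,(340+583/2.5-160,100+211/2.5),S,(100+222*.55,180+156*.55))
b=tri(T,(340+719/2.5-160,100+154/2.5),S,(100+114*.55,180+209*.55))
print(a,b,'mid',(a[0]+b[0])/2,'len',np.linalg.norm(a[0]-b[0]))
T0=pickle.load(open('top0.pkl','rb'))
for c in(T0,T):
    im=c['color'].astype(int);m=(im[...,0]>205)&(im[...,1]>185)&(im[...,2]<190)&(im[...,0]-im[...,2]<120)
    mm=np.zeros(m.shape,np.uint8);mm[215:280,180:300]=m[215:280,180:300]
    k,l,st,ce=cv2.connectedComponentsWithStats(mm);print([tuple(np.round(ce[i],1)) for i in range(1,k) if st[i,4]>20])
```

```text
(array([ 0.5702, -0.1454,  0.1718]), np.float64(0.001078047905955507)) (array([ 0.6113, -0.2451,  0.1749]), np.float64(0.002891548494542479)) mid [ 0.5908 -0.1953  0.1734] len 0.10791002748308931
[(np.float64(231.7), np.float64(232.3)), (np.float64(239.9), np.float64(255.0))]
[(np.float64(232.4), np.float64(232.4)), (np.float64(239.1), np.float64(255.2))]
```

```bash
python3 -c "
from bench import ticket
print(ticket.close_job())"
```

```text
the job is handed in; nothing more can be done
None
```

The job is handed in: the tall case stands upright in the pocket, let go, and both low cases are still in the sorter. No verdict was reported.

- **What I did:** I gripped the tall buff case in the outer slot near its top edge and drew it straight up until its bottom was about 0.19 m above the desk. I then turned it about 18° over the pocket and lowered it until it touched the floor (about 11 N). After letting go there, I backed the arm away at about 14 s.
- **Tall case:** measured across the two views, the middle of its top edge is at (0.591, -0.195, 0.173). Upright on the pocket floor it should be at about (0.591, -0.194, 0.176). The 3 mm height difference is close to the 2 mm calibration tolerance plus pixel error.
- **Low cases:** their top edges moved less than 1 pixel (about 2 mm) in the top image.
- **Arm at the end:** it stands clear with no contact force beyond sensor noise.
- **Checks that failed:** my first position estimates for the turquoise and blue look-alikes disagreed between the two views, because I had matched the wrong corners. I redid the turquoise ones with colour masks before the approach, and they then agreed. I did not redo the blue one.

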